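# Line up the glassware on the bench shelf

### The arm

A 6-joint arm with a two-finger parallel gripper is mounted at the origin on a cart in front of the work surface, level with it; the furniture and walls round the work are solid. World frame = base frame: x ahead of the robot, y to its left, z up, the work surface at z = 0. Lengths are in mm, angles in rad, forces in N, time in s.
With the tool pointing down it reaches from about 350 to 975 mm from the base axis. Payload 7.1 kg.
Tool frame: the origin (TCP) lies at the very end of the fingers, on their centre line; the grasp point (between the pads) lies 19 mm behind it (ctrl.grasp_offset is the distance from the TCP to the grasp point, in mm); z points along the fingers, y is the line along which they close (so a half turn about z gives the same grasp; the last joint's range is limited). The gripper opens to 88 mm and grips with 3 to 60 N. Pads are 20 mm wide; open, the fingers measure 115 mm over their backs; the gripper's body (75 mm by 178 mm) begins 61 mm behind the grasp point.
Start: joints at [1.288, 0.423, 1.63, -0, 1.089, -0.019], TCP at [162.938, 603.371, 222.675] pointing down, gripper open.
Joint ranges: [-3, 3], [-0.9, 2.11], [0.09, 2.58], [-1.31, 4.45], [0.11, 2.69], [-2.54, 2.54]. Speed limits (rad/s): [2.39, 2.39, 3.01, 3.14, 3.14, 3.14].

### API

Orientations are given as a rotation vector (axis times angle).
In Python, from workcell import ctrl, viewer, ticket, models gives the robot as it stands.
- The arm moves only by the tool play_rows, never from a script. Its arguments are lists of equal length, an entry for each row: "dp": the shift along the world's x, y, z in mm, a list of three; "yaw": the turn about the world's z in degrees. In form: {"dp": [[tx, ty, tz], ...], "yaw": [yaw, ...]}. A call has 1 to 8 rows; each row shifts and turns the commanded pose from where the row before left it; what a row does not reach is not made up. A row lasts 1/12 s, in which the tool goes at most 41.7 mm and 7.16 degrees, less where a joint would pass 70% of its speed; a pose out of reach is approached as far as the arm can. A call is refused whole if a number of a shift passes 41.7 or a number of a turn 7.16, either way. A call with a gripper value outside its range is refused whole. "gripper" is the closure, from 0 (fully open) to 1 (shut), set as the call begins (left out, the last holds). The fingers move at their own pace and stop on an object; the grip force is fixed at half the most. Time passes only in rows, so rows that do not move let the fingers close. It gives the time, the measured TCP pose, the force, the opening and the grip force at its end, in the units of the state.
- ctrl.get_obs(): the state, without advancing time (a new reading comes with each control period).
- viewer.get_image(name): name is "scene" or "side" or "wrist"; returns a dict with "pixels" (384x512x3 uint8, red, green, blue), "range_z" (384x512 float32, mm along the optical axis (not along the pixel's ray), 0 where there is no reading), "fx", "fy", "cx", "cy" (pixels), "dist_coeffs" ([k1, k2, p1, p2, k3] as OpenCV has them; the pictures are not rectified), "T" (4x4, takes a point from camera to world coordinates); the wrist camera has in their place "hand_eye" (4x4, takes a point from camera to tool coordinates, whose origin is the TCP and whose axes are the flange's). Camera axes: x right, y up, looking along -z (the intrinsics and any distortion apply to the point x, -y, -z); pixel columns grow to the right and rows downward; lengths in mm; the calibration is good to about 2 mm. A picture is of the moment at which its call begins: read the wrist's pose just before it.
- ticket.close_job(): hands the job in; it is judged then, once.
Trained networks look in a picture, given as the dict that the camera call returned (one of the last four; its "shot" number tells which), for a name from the list of things; names that differ only in an ending like _2 or _b are one class to them, and where a whole thing is asked for, a point or a joint stands for the part that bears it (a point fixed in the world has none). Each returns a list of dicts, best first, with "conf" (0 to 1); they miss things now and then, are a little off and sometimes report something else, mostly with a low value. They report only what shows in the picture. A call takes as long as a camera call. They do not tell look-alikes from the thing itself.
- models.look_for(picture, name): "bbox" ([centre column, centre row, width, height] in pixels, round what is visible of it).
- models.landmark_of(picture, name): "location" ([column, row] in pixels: a listed point, or the origin of a listed thing).
The state is a dict: "t": time; "qpos": joint angles; "qvel": joint speeds; "joint_torque": joint torques, N m; "ee_pos": TCP position; "orientation": TCP orientation; "ft_force": force on the tool from outside, world axes, zero at the start; "moment": the same for the moment, N m; "width": finger opening in mm; "grasp_force": force on a finger pad.
Only numpy, scipy, OpenCV 4.12 (cv2) and the standard library are available. Lean on these libraries where they do the work, as an engineer would, in place of code of your own. Each camera call takes 0.05 s, during which the arm holds its last target. There are 200 camera calls.

### The job

Tidy the glassware onto the low white bench shelf: next to the screw-cap bottle that already stands at the shelf's left end, stand the conical flask, then the small beaker, then the little vial, upright and close side by side in one straight row, centred on the grey line. When all three stand there, slide the bookend to the left just until it rests against the vial and holds the row snug, with nothing tipped and the other things on the bench left where they are.

Things in the scene. Friction and masses are not known exactly. Their poses are not given: they have to be found in the camera images.
- shelf: Fixed low shelf, long side across in front of the robot: white board 86 mm deep (x) by 290 mm long (y), top 45 mm above the origin (under its middle, on the bench). x to the back, y to the left end, z up. Grey line at x = 0. Left end plate: 68 mm high above the board, inner face at y = +137 mm. Back lip 9 mm high at x = 39 to 43 mm. The bookend slides at the right end; front open.
- bookend (a joint): Travel of the bookend along the shelf's +y (to the left), m: at 0 its left face is at y = -125 mm of the shelf and it moves to the left as the value grows, at most 0.075. It starts between 0 and 0.018. It is a captive slide with about 1.5 N of friction and stays where it is left.
- bookend_face (a point): Middle of the bookend's left face (the side that meets the row), at the height of the board's top. The bookend is an upright aluminium plate 60 mm deep (shelf x), 12 mm thick (shelf y) and 55 mm high above the board.
- bookend_knob (a point): Grip point of the bookend: middle of the upright black cylindrical knob, 20 mm across and 25 mm tall, on top of the plate; the point lies 72 mm above the board, the knob's top 85 mm above it. The knob's axis is 6 mm to the right of the plate's left face.
- bottle: Closed clear 250 ml screw-cap bottle, 70 mm across, 128 mm tall, cap 40 mm across; origin at the centre of its underside, z up. It already stands on the shelf, at the left end, within about 7 mm of the end plate and 3 mm of the grey line. About 0.3 kg. It may be nudged along to the end plate.
- flask: Empty clear conical flask, 67 mm across at the foot, 112 mm tall, tapering upward; between the fingers its upper part feels like a smooth steep cone, about 36 mm across at 85 mm height and 27 mm at the rim; origin at the centre of its underside, z up. About 75 g. Stands loose on the bench.
- beaker: Small clear glass beaker, 52 mm across at the rim and 48 mm at the foot, 62 mm tall; origin at the centre of its underside, z up. About 35 g. Stands loose on the bench.
- vial: Little clear glass sample vial with a cap, 22 mm across, 51 mm tall; origin at the centre of its underside, z up. About 25 g. Stands loose on the bench.
- fraction_collector_1: Obstacle, left of the middle, behind the front strip of the bench: fixed laboratory fraction collector. Base about 270 mm wide (y), 320 mm deep (x), 82 mm high; on it a round carousel 260 mm across, its top 153 mm above the bench; at the back left a post 247 mm high whose arm reaches forward over the carousel, to the middle of its left half. Origin: middle of its underside.
- fraction_collector_2: Obstacle, on the right, behind the shelf: a second fixed fraction collector of the same size, its front 13 mm or more behind the shelf. Origin: middle of its underside.
- stopper: Bystander: short yellow stopper, 37 mm across, 30 mm tall, standing on the bench; origin at the centre of its underside.
- foil_ball: Bystander: crumpled foil, about 45 mm across, 35 mm tall; origin at the centre of its underside.
- petri_dish: Bystander: covered dish 59 mm across, 14 mm tall; origin at the centre of its underside.
Not all that is in view belongs to the job. Leave any red look-alike of the vial alone.

How it is judged (in metres and radians):
On the way, in this order (a step that is already met when the one before it is completed fails the run):
1. bottle, flask, beaker and vial stand upright on the shelf, in this order from left to right along the grey line (x of bottle in the frame of shelf between -0.012 and 0.012 m and z of bottle in the frame of shelf between 0.041 and 0.05 m and angle between each of bottle, flask, beaker, vial's own z axis and vertical below 0.12 rad and y of bottle in the frame of shelf between 0.088 and 0.137 m and x of flask in the frame of shelf between -0.012 and 0.012 m and z of flask in the frame of shelf between 0.041 and 0.05 m and y of flask in the frame of shelf between -0.005 and 0.062 m and x of beaker in the frame of shelf between -0.012 and 0.012 m and z of beaker in the frame of shelf between 0.041 and 0.05 m and y of beaker in the frame of shelf between -0.062 and 0.005 m and x of vial in the frame of shelf between -0.012 and 0.012 m and z of vial in the frame of shelf between 0.041 and 0.05 m and y of vial in the frame of shelf between -0.104 and -0.035 m), for 0.2 s.
2. the bookend rests against the vial (horizontal distance between vial and bookend_face below 0.016 m), for 0.2 s.
At the end, for the whole second after the job is handed in: Bottle, flask, beaker, vial stand on the board at rest, upright within 7 degrees, in this order from the left, centres within 10 mm of the grey line, bottle within 14 mm of the end plate; gaps between neighbours at most 6 mm; bookend face within 5 mm of the vial (x of bottle in the frame of shelf between -0.01 and 0.01 m and z of bottle in the frame of shelf between 0.041 and 0.05 m and angle between each of bottle, flask, beaker, vial's own z axis and vertical below 0.12 rad and linear speed of each of bottle, flask, beaker, vial below 0.02 m/s and y of bottle in the frame of shelf between 0.088 and 0.137 m and x of flask in the frame of shelf between -0.01 and 0.01 m and z of flask in the frame of shelf between 0.041 and 0.05 m and y of flask in the frame of shelf between -0.005 and 0.062 m and x of beaker in the frame of shelf between -0.01 and 0.01 m and z of beaker in the frame of shelf between 0.041 and 0.05 m and y of beaker in the frame of shelf between -0.062 and 0.005 m and x of vial in the frame of shelf between -0.01 and 0.01 m and z of vial in the frame of shelf between 0.041 and 0.05 m and y of vial in the frame of shelf between -0.104 and -0.035 m and horizontal distance between bottle and flask below 0.0745 m and horizontal distance between flask and beaker below 0.0655 m and horizontal distance between beaker and vial below 0.043 m and horizontal distance between vial and bookend_face below 0.016 m); the robot touches nothing.
It fails at once if stopper, foil ball or dish moved more than 30 mm from its place (distance of any of stopper, foil_ball, petri_dish from where it was at the start of the episode above 0.03 m).
It fails at once if bottle, flask, beaker or vial tipped over (angle between any of bottle, flask, beaker, vial's own z axis and vertical above 0.7 rad).
It also fails if it takes over 72 s, if anything falls off the work surface, if the arm or the gripper's body presses on something with over 40 N, if the wrist force passes 120 N, or if a joint passes its speed limit or range.

## Working session

There is one attempt and no reset: what is moved stays moved. The work goes in short steps, Python scripts to look and compute and a tool call to move; the robot and the scene stay as the last step left them, time stands still between calls to the robot, and variables do not carry over. Pictures are saved under pics/ and viewed, at most 12 in all, crops included, and the job is handed in when it is done.

Besides the shell and the picture viewer there is one more tool, called after "Emit:" as name(argument=value, ...) on one line, values as JSON. play_rows: Moves the arm, as the interface text tells. Its arguments: {"type":"object","properties":{"dp":{"type":"array"},"yaw":{"type":"array"},"gripper":{"type":"number"}},"required":["dp","yaw"]}

```bash
mkdir -p pics; ls; cat > h.py <<'E'
import numpy as np, cv2
from scipy.spatial.transform import Rotation as R
from workcell import ctrl, viewer, ticket, models
def cam(p,ob=None):
    if 'T' in p and p.get('T') is not None: return np.array(p['T'])
    T=np.eye(4);T[:3,:3]=R.from_rotvec(ob['orientation']).as_matrix();T[:3,3]=ob['ee_pos']
    return T@np.array(p['hand_eye'])
def ray(p,T,uv):
    K=np.array([[p['fx'],0,p['cx']],[0,p['fy'],p['cy']],[0,0,1]])
    n=cv2.undistortPoints(np.array([[uv]],float),K,np.array(p['dist_coeffs'],float))[0,0]
    return T[:3,3],T[:3,:3]@np.array([n[0],-n[1],-1])
def onz(p,T,uv,z):
    o,d=ray(p,T,uv);return o+d*(z-o[2])/d[2]
def tri(rs):
    A=0;b=0
    for o,d in rs:
        d=d/np.linalg.norm(d);M=np.eye(3)-np.outer(d,d);A=A+M;b=b+M@o
    return np.linalg.solve(A,b)
def save(p,name): cv2.imwrite('pics/'+name,cv2.cvtColor(p['pixels'],cv2.COLOR_RGB2BGR))
def get(name):
    ob=ctrl.get_obs();p=viewer.get_image(name);return p,cam(p,ob)
E
python3 - <<'E'
from h import *
np.set_printoptions(precision=1,suppress=True)
ob=ctrl.get_obs();print(ob)
S={n:get(n) for n in('scene','side','wrist')}
for n,(p,T) in S.items():
    save(p,n+'0.png');print(n,p['fx'],T[:3,3])
ims=np.vstack([np.hstack([S['scene'][0]['pixels'],S['side'][0]['pixels']])])
for t in ['shelf','bookend_face','bookend_knob','bottle','flask','beaker','vial','stopper','foil_ball','petri_dish','fraction_collector_1','fraction_collector_2']:
    rs=[]
    for n,(p,T) in S.items():
        L=models.landmark_of(p,t)[:3]
        for l in L: print(t,n,round(l['conf'],2),np.array(l['location']),onz(p,T,l['location'],0))
        if L and L[0]['conf']>.3: rs.append(ray(p,T,L[0]['location']))
    if len(rs)>1: print('   TRI',t,tri(rs))
E
```

```text
pics
{'t': 0.0, 'qpos': array([ 1.3,  0.4,  1.6, -0. ,  1.1, -0. ]), 'qvel': array([ 0., -0., -0.,  0.,  0., -0.]), 'joint_torque': array([  0. , -54.5, -27.4,   0.1,   0. ,  -0. ]), 'ee_pos': array([162.8, 602.9, 221.9]), 'orientation': array([-0.4, -3.1,  0. ]), 'ft_force': array([ 0.3,  1.4, -0. ]), 'moment': array([ 0., -0.,  0.]), 'grasp_force': 0.0, 'width': 87.5215270030438}
scene 480.3855372321563 [  -0.5  871.3 1064.3]
side 354.0497690760739 [361.5 964.  574.9]
wrist 326.23707467656754 [ 94.9 621.5 384.7]
shelf scene 0.69 [341.1 138.2] [ 477.4 -376.5    0. ]
shelf scene 0.59 [317.3 188.7] [ 427.6 -110.     0. ]
shelf side 0.73 [285.8 184.3] [ 430.5 -110.6    0. ]
shelf side 0.48 [182.9 323.7] [578.2 517.4   0. ]
   TRI shelf [ 493.1 -500.3 -159.9]
bookend_face scene 0.64 [335.9 156.6] [ 448.2 -278.6    0. ]
bookend_face side 0.62 [291.4 160.6] [ 426.9 -311.1    0. ]
   TRI bookend_face [ 426.8 -232.8   38.6]
bookend_knob scene 0.62 [339.9 139. ] [ 478.9 -370.1    0. ]
bookend_knob side 0.69 [294.2 160.9] [ 415.9 -310.4    0. ]
bookend_knob side 0.5 [292.3 139.6] [ 440.6 -540
[... 543 characters left out ...]
6.3] [558.1 372.4   0. ]
vial scene 0.19 [219.7 301.8] [438.  386.1   0. ]
vial side 0.78 [203.5 290.2] [564.1 419.8   0. ]
vial side 0.75 [211.3 277.6] [557.9 377.5   0. ]
vial side 0.7 [262.5 313.8] [425.  462.4   0. ]
vial wrist 0.4 [210.6 370.7] [430.4 461.6   0. ]
   TRI vial [506.6 426.  -53.2]
stopper side 0.49 [282.6 266.7] [399.1 310.1   0. ]
foil_ball scene 0.76 [182.1 312.3] [498.2 465.    0. ]
foil_ball scene 0.18 [306.4 202.4] [427. -40.   0.]
foil_ball side 0.56 [227.9 315.5] [494.3 479.7   0. ]
   TRI foil_ball [502.4 460.5 -18.4]
petri_dish scene 0.76 [146.9 309.6] [577.6 510.9   0. ]
petri_dish side 0.82 [179.1 321. ] [588.  512.4   0. ]
   TRI petri_dish [589.3 504.5 -13.6]
```

```bash
python3 - <<'E'
import cv2
a=cv2.imread('pics/scene0.png');b=cv2.imread('pics/side0.png')
c=cv2.resize(a[90:390,110:400],None,fx=2,fy=2)
cv2.imwrite('pics/a.png',c)
cv2.imwrite('pics/b.png',cv2.resize(b[90:370,140:400],None,fx=2.1,fy=2.1))
E
```

```text
(no output)
```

View pics/a.png

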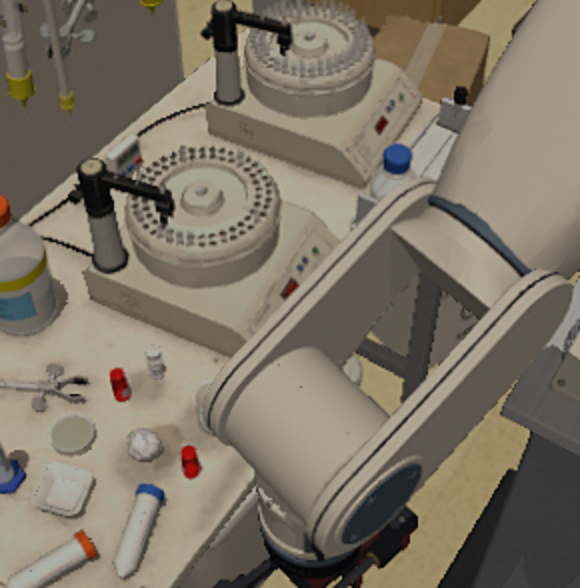

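View pics/b.png

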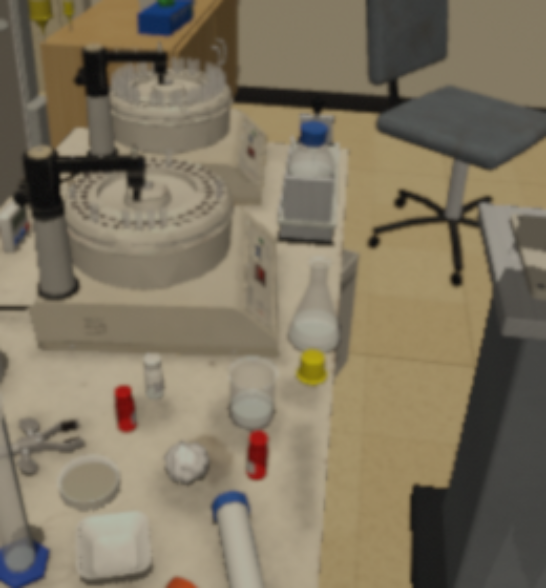

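The scene view shows the arm hiding most of the work. The side view shows the flask (~290,250), stopper (283,266), beaker (260,288), white-capped vial (211,277), red decoys at (200,290) and (263,313), and the bottle at the near end of the shelf (288,185).

Emit:
play_rows(dp=[[33,-28,10],[33,-28,10],[33,-28,10],[33,-28,10],[33,-28,10],[33,-28,10],[33,-28,10],[33,-28,10]], yaw=[0,0,0,0,0,0,0,0])

```text
t: 2.62
ee_pos: [411.8, 391.7, 298.4]
orientation: [0.413, 3.114, 0.001]
ft_force: [0.8, 0.8, 0.2]
width: 87.9
grasp_force: 0.0
```

```bash
cat > look.py <<'E'
import sys
from h import *
np.set_printoptions(precision=1,suppress=True)
names=sys.argv[1].split(',');tag=sys.argv[2];zs=dict(bookend_face=45,bookend_knob=117,bottle=45,shelf=0)
ob=ctrl.get_obs();print(ob['t'],ob['ee_pos'],ob['orientation'],ob['width'])
S={n:get(n) for n in names}
for n,(p,T) in S.items(): save(p,n+tag+'.png')
for t in sys.argv[3].split(','):
    t,_,z=t.partition(':')
    for n,(p,T) in S.items():
        for l in models.landmark_of(p,t)[:3]: print(t,n,round(l['conf'],2),np.array(l['location']),onz(p,T,l['location'],float(z) if z else zs.get(t,0)))
E
python3 look.py scene,side,wrist 1 shelf,bookend_face,bookend_knob,bottle,flask,beaker,vial,stopper,foil_ball,fraction_collector_1,fraction_collector_2
python3 - <<'E'
import cv2,numpy as np
a=cv2.imread('pics/scene1.png');b=cv2.imread('pics/wrist1.png')
cv2.imwrite('pics/c.png',cv2.resize(np.vstack([a[60:360,120:470].copy(),cv2.resize(b,(350,262))]),None,fx=1.06,fy=1.06))
E
```

```text
2.6167 [411.8 391.7 298.4] [0.4 3.1 0. ] 87.91523082528317
shelf scene 0.78 [316.6 190.2] [ 426.3 -103.     0. ]
shelf scene 0.45 [338.9 155.6] [ 442.1 -288.9    0. ]
shelf side 0.55 [286.5 184.7] [ 427.9 -108.1    0. ]
bookend_face scene 0.8 [337.2 159.6] [ 419.2 -219.4   45. ]
bookend_face scene 0.62 [266.9 274.1] [368.2 273.1  45. ]
bookend_face side 0.43 [293.5 161.7] [ 413.6 -203.2   45. ]
bookend_knob scene 0.8 [341.7 138.1] [ 423.5 -240.9  117. ]
bookend_knob side 0.57 [292.3 139.6] [ 424.5 -234.1  117. ]
bottle side 0.57 [288.1 187.1] [416.3  -9.4  45. ]
bottle wrist 0.51 [266.6 242.7] [527.  373.8  45. ]
flask scene 0.73 [263.3 271.5] [397.1 244.9   0. ]
flask side 0.96 [289.8 252.4] [386.5 252.9   0. ]
flask wrist 0.79 [152.2 168.9] [391.9 240.9   0. ]
beaker scene 0.81 [219.3 303.6] [435.6 391.    0. ]
beaker side 0.6 [261.1 287.5] [439.5 388.1   0. ]
beaker wrist 0.75 [260.4 175.5] [442.7 388.4   0. ]
vial scene 0.64 [185.6 272.2] [569.  363.7   0. ]
vial scene 0.51 [204.9 325.6] [427.4 462.2   0. ]
vial side 0.67 [200.7 290.2] [570.2 420.9   0. ]
vial side 0.67 [260.1 31
[... 171 characters left out ...]
 ]
vial wrist 0.55 [304.8 151.2] [425.5 458.4   0. ]
stopper scene 0.39 [339.4 135. ] [ 490.4 -389.2    0. ]
stopper side 0.77 [287.  266.2] [388.7 306.5   0. ]
stopper wrist 0.76 [195.3 153.4] [387.2 307.7   0. ]
foil_ball scene 0.72 [266.1 272.3] [389.5 243.    0. ]
foil_ball scene 0.19 [306.5 200.7] [430.3 -46.3   0. ]
foil_ball side 0.58 [226.5 309.6] [500.8 464.8   0. ]
foil_ball wrist 0.89 [326.1 195.6] [497.5 473.7   0. ]
fraction_collector_1 scene 0.53 [335.6 159. ] [ 443.6 -267.2    0. ]
fraction_collector_1 side 0.59 [179.4 321.3] [587.1 513.    0. ]
fraction_collector_2 scene 0.53 [335.6 159. ] [ 443.6 -267.2    0. ]
fraction_collector_2 side 0.59 [179.4 321.3] [587.1 513.    0. ]
```

View pics/c.png

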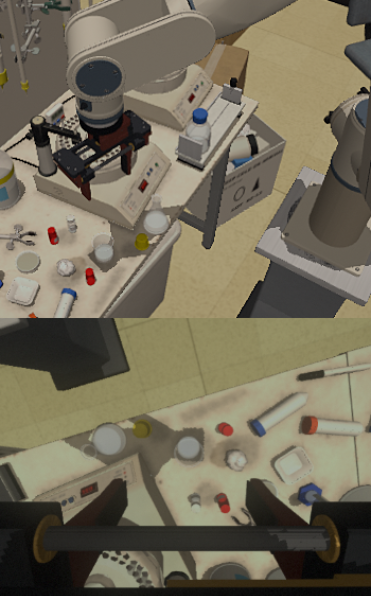

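```bash
cat > cloud.py <<'E'
from h import *
def cloud(p,T):
    z=p['range_z'];v,u=np.nonzero(z>0)
    K=np.array([[p['fx'],0,p['cx']],[0,p['fy'],p['cy']],[0,0,1]])
    n=cv2.undistortPoints(np.stack([u,v],1).astype(float)[:,None],K,np.array(p['dist_coeffs'],float))[:,0]
    d=z[v,u][:,None];C=np.hstack([n[:,:1]*d,-n[:,1:]*d,-d])
    return C@T[:3,:3].T+T[:3,3], p['pixels'][v,u]
E
python3 - <<'E'
from cloud import *
np.set_printoptions(precision=1,suppress=True)
S={n:get(n) for n in('scene','side','wrist')}
np.savez('c.npz',**{n:cloud(*s)[0] for n,s in S.items()})
for n,s in S.items():
    P,c=cloud(*s)
    print(n,len(P))
    m=(abs(P[:,2]-45)<5)&(P[:,0]>300)&(P[:,0]<480)&(P[:,1]<60)&(P[:,1]>-330)
    q=P[m]
    if len(q)>30:
        print(' board z',np.median(q[:,2]),len(q),cv2.minAreaRect(q[:,:2].astype(np.float32)),np.percentile(q,[1,50,99],axis=0))
    # collectors: front edges by y bins, x min for z>60 & carousel z in 140..160
    for y in range(-400,400,30):
        b=P[(abs(P[:,1]-y)<15)&(P[:,0]>380)&(P[:,0]<800)]
        lo=b[(b[:,2]>20)&(b[:,2]<90)&(b[:,0]>395)];hi=b[(b[:,2]>130)&(b[:,2]<170)]
        f=lambda a:(np.percentile(a[:,0],[1,10]),len(a)) if len(a)>8 else None
        print('  ',y,f(lo),f(hi))
E
```

```text
scene 194886
 board z 45.71233159755161 979 ((422.4913330078125, -109.44886779785156), (86.89778900146484, 293.7614440917969), 2.4353365898132324) [[ 376.5 -248.7   40.5]
 [ 408.9 -151.1   45.7]
 [ 468.1   36.    49.9]]
   -400 None None
   -370 None None
   -340 None None
   -310 (array([525.4, 529. ]), 62) None
   -280 (array([522.1, 528.1]), 171) None
   -250 (array([396.2, 406.5]), 226) None
   -220 (array([396.9, 408.3]), 450) (array([421.8, 422.9]), 9)
   -190 (array([397.6, 410. ]), 337) (array([567.3, 567.7]), 13)
   -160 (array([396.6, 412.1]), 353) (array([569.4, 571.7]), 34)
   -130 (array([398.3, 413.3]), 363) (array([576.2, 579.6]), 39)
   -100 (array([396.9, 414.5]), 433) (array([591.9, 596.8]), 15)
   -70 (array([398.6, 525.2]), 875) None
   -40 (array([645.2, 662. ]), 74) None
   -10 None (array([390.7, 395.2]), 147)
   20 (array([395.9, 400.1]), 197) (array([399.5, 405.3]), 89)
   50 (array([399. , 412.7]), 88) None
   80 (array([455.5, 460.8]), 233) None
   110 (array([450.9, 457.5]), 260) None
   140 (array([445.2, 451.2]), 262) None
   170 (array([443.8, 449.5]), 
[... 2573 characters left out ...]
70 None None
   -40 None None
   -10 None None
   20 (array([396.4, 404. ]), 357) None
   50 (array([411.7, 422.9]), 111) None
   80 (array([456. , 457.8]), 116) None
   110 (array([452.1, 454.9]), 252) None
   140 (array([448.3, 453.3]), 802) None
   170 (array([444.5, 448.9]), 811) (array([576.7, 578.7]), 46)
   200 (array([439.9, 443.9]), 673) (array([549.3, 565.7]), 715)
   230 (array([396. , 434.4]), 532) (array([532. , 539.6]), 1178)
   260 (array([395.6, 401.7]), 1743) (array([536.2, 544.8]), 1216)
   290 (array([430.9, 450.3]), 3095) (array([555.1, 563.5]), 1122)
   320 (array([396.6, 530.6]), 1507) None
   350 (array([434.8, 439.3]), 64) None
   380 (array([418.4, 421.7]), 934) None
```

The scene view is now clear: shelf centre is about (422,-109) at yaw +2.3°. The wrist view shows the flask, stopper, beaker and white-capped vial where the networks report them (wrist px 152,169 / 195,153 / 260,175 / 268,243).

Emit:
play_rows(dp=[[-4,-30,-18],[-4,-30,-18],[-4,-30,-18],[-4,-30,-18],[-4,-30,-18],[0,0,0]], yaw=[0,0,0,0,0,0])

```text
t: 5.07
ee_pos: [386.9, 238.2, 204.5]
orientation: [-0.415, -3.108, 0.009]
ft_force: [-0.7, -0.1, 0.2]
width: 87.7
grasp_force: 0.0
```

```bash
cat > two.py <<'E'
# triangulate origins from saved wrist rays (this + earlier place) and print bbox-based ray too
import sys,json,os
from h import *
np.set_printoptions(precision=1,suppress=True)
p,T=get('wrist');ob=ctrl.get_obs();print(ob['ee_pos'],ob['width'],ob['ft_force'],ob['grasp_force'])
save(p,'w%d.png'%p['shot'])
F='rays.json';D=json.load(open(F)) if os.path.exists(F) else {}
for t in sys.argv[1:]:
    t,_,z=t.partition(':');z=float(z or 0)
    L=models.landmark_of(p,t)
    for l in L[:3]: print(t,round(l['conf'],2),np.array(l['location']),onz(p,T,l['location'],z))
    B=models.look_for(p,t)
    for l in B[:2]: print('   box',round(l['conf'],2),np.array(l['bbox']))
    if L:
        o,d=ray(p,T,L[0]['location']);D.setdefault(t,[]).append([o.tolist(),d.tolist()])
        R_=[(np.array(a),np.array(b)) for a,b in D[t]]
        if len(R_)>1: print('   TRI',tri(R_[-2:]))
json.dump(D,open(F,'w'))
E
python3 two.py flask beaker stopper vial
```

```text
[388.8 240.6 206.2] 87.88477030729597 [-0.3  1.  -0.5] 0.0
flask 0.7 [261.1 172. ] [389. 241.   0.]
   box 0.74 [264.1 178.8  66.6  69.2]
beaker 0.84 [398.6 187.8] [448.4 389.8   0. ]
   box 0.97 [412.9 194.4  74.4  59.8]
   box 0.72 [ 24.5 247.1  35.5  11.5]
stopper 0.74 [260.7 172.6] [389.6 240.3   0. ]
stopper 0.68 [319.7 150.8] [382.8 310.9   0. ]
stopper 0.2 [472.6 204.3] [490.9 470.7   0. ]
vial 0.94 [459.7 153. ] [426.3 462.8   0. ]
   box 0.61 [476.5 154.9  48.7  23.7]
```

Emit:
play_rows(dp=[[1,0,-35],[0,0,-35],[0,0,-35],[0,0,-33],[0,0,0]], yaw=[0,0,0,0,0])

```text
t: 5.93
ee_pos: [388.3, 241.7, 64.9]
orientation: [-0.411, -3.107, 0.009]
ft_force: [0.2, -0.2, -0.3]
width: 87.6
grasp_force: 0.0
```

Emit:
play_rows(dp=[[0,0,0],[0,0,0],[0,0,0],[0,0,0],[0,0,0],[0,0,0],[0,0,0]], yaw=[0,0,0,0,0,0,0], gripper=1)

```text
t: 6.52
ee_pos: [391.9, 243.4, 70.5]
orientation: [0.413, 3.113, 0.001]
ft_force: [0.2, -0.9, 0.4]
width: 44.6
grasp_force: 0.0
```

Emit:
play_rows(dp=[[0,0,0],[0,0,0],[0,0,0],[0,0,0],[0,0,0]], yaw=[0,0,0,0,0])

```text
t: 6.93
ee_pos: [391.8, 243.1, 70.1]
orientation: [0.413, 3.114, -0.0]
ft_force: [-0.6, -1.8, 7.4]
width: 40.2
grasp_force: 30.1
```

Emit:
play_rows(dp=[[0,0,10],[0,0,20],[0,0,30],[0,0,35],[0,0,35]], yaw=[0,0,0,0,0])

```text
t: 7.35
ee_pos: [390.8, 242.8, 201.1]
orientation: [-0.413, -3.113, 0.002]
ft_force: [0.6, 0.4, -1.7]
width: 39.8
grasp_force: 29.3
```

Emit:
play_rows(dp=[[0,-15,20],[0,-20,20],[2,-22,15],[3,-24,10],[3,-24,5],[3,-24,0],[3,-24,0],[3,-24,0]], yaw=[-6.6,-6.6,-6.6,-6.6,-6.6,-6.6,-6.6,-6.6])

```text
t: 8.02
ee_pos: [408.2, 65.2, 270.3]
orientation: [1.762, 2.601, 0.001]
ft_force: [0.8, 0.3, -1.3]
width: 40.2
grasp_force: 29.3
```

Emit:
play_rows(dp=[[3,-24,0],[3,-20,0],[4,-20,0],[0,0,0],[0,0,0],[0,0,0]], yaw=[-6.6,-6.6,-6.6,0,0,0])

```text
t: 8.52
ee_pos: [418.2, 2.6, 269.8]
orientation: [-2.174, -2.267, -0.0]
ft_force: [0.7, 0.4, -0.9]
width: 40.0
grasp_force: 29.3
```

```bash
cat > sh.py <<'E'
import sys
from cloud import *
from scipy.spatial import cKDTree
np.set_printoptions(precision=1,suppress=True)
def inshelf(P,c=(422.5,-109),a=2.3):
    a=np.radians(a);d=P[...,:2]-np.array(c);return np.stack([d[...,0]*np.cos(a)+d[...,1]*np.sin(a),-d[...,0]*np.sin(a)+d[...,1]*np.cos(a)],-1)
if __name__=='__main__':
    ob=ctrl.get_obs();print(ob['t'],ob['ee_pos'],ob['orientation'],ob['width'])
    for n in sys.argv[1].split(','):
        p,T=get(n);save(p,n+'_s%d.png'%p['shot'])
        P,c=cloud(p,T)
        m=(abs(P[:,2]-45)<4)&(P[:,0]>300)&(P[:,0]<490)&(P[:,1]<60)&(P[:,1]>-330);q=P[m]
        print(n,p['shot'],len(q),cv2.minAreaRect(q[:,:2].astype(np.float32)) if len(q)>9 else '')
        cap=P[(c[:,2]>c[:,0]*1.6)&(c[:,2]>70)&(P[:,0]>300)&(P[:,0]<520)&(abs(P[:,1])<110)&(P[:,2]>120)]
        if len(cap)>20:
            top=cap[cap[:,2]>np.percentile(cap[:,2],95)-4];print('cap',len(cap),len(top),cv2.minEnclosingCircle(top[:,:2].astype(np.float32)),top[:,2].mean())
        for t in sys.argv[2:]:
            t,_,z=t.partition(':')
            for l in models.landmark_of(p,t)[:2]:
                w=onz(p,T,l['location'],float(z or 45));print(t,round(l['conf'],2),np.array(l['location']),w,'shelf',inshelf(w))
E
python3 sh.py wrist,scene,side bottle bookend_face bookend_knob:117 shelf:0 flask:189
```

```text
8.5167 [418.2   2.6 269.8] [-2.2 -2.3 -0. ] 39.98238274697372
wrist 11 1724 ((424.1885681152344, -110.96693420410156), (84.67933654785156, 291.45819091796875), 1.6104313135147095)
bookend_face 0.89 [259.4 335. ] [ 430.9 -234.7   45. ] shelf [   3.3 -126. ]
bookend_knob 0.5 [255.5 203.2] [417.1 -22.  117. ] shelf [-1.9 87.1]
flask 0.65 [255.6 198.9] [416.5   3.  189. ] shelf [ -1.5 112.2]
scene 12 862 ((423.13800048828125, -97.44621276855469), (318.65301513671875, 106.01335906982422), 87.9378890991211)
cap 30 6 ((395.95489501953125, 28.894981384277344), 11.851067543029785) 205.99899120177216
bottle 0.9 [306.5 201.5] [410.5  -4.7  45. ] shelf [ -7.8 104.7]
bottle 0.57 [188.2 273.3] [537.2 384.   45. ] shelf [134.4 488. ]
bookend_face 0.89 [337.1 157. ] [ 425.1 -230.5   45. ] shelf [  -2.2 -121.5]
bookend_knob 0.62 [340.  135.2] [ 434.4 -250.8  117. ] shelf [   6.2 -142.2]
bookend_knob 0.6 [335.3 158.1] [ 397.3 -145.2  117. ] shelf [-26.6 -35.1]
shelf 0.68 [316.4 189.6] [ 428. -105.    0.] shelf [5.7 3.8]
shelf 0.55 [336.8 158. ] [ 442.5 -274.     0. ] shelf [  13.3 -165.7]
flask 0.86 [304.3 162. ] [430.3  -6.1 189. ] shelf [ 11.9 102.5]
side 13 144 ((424.4093933105469, -104.08332824707031), (85.01141357421875, 286.254150390625), 2.04642915725708)
cap 67 19 ((417.9691467285156, 1.0186222791671753), 13.296784400939941) 167.87470426406583
bottle 0.88 [288.4 188.2] [414.8  -2.4  45. ] shelf [ -3.4 106.8]
bookend_face 0.62 [292.5 160.7] [ 417.8 -211.2   45. ] shelf [  -8.8 -101.9]
bookend_knob 0.47 [292.9 139.6] [ 422.4 -234.6  117. ] shelf [  -5.2 -125.5]
shelf 0.64 [287.5 183.9] [ 425.  -114.6    0. ] shelf [ 2.3 -5.7]
flask 0.75 [291.2 144.2] [415.   -7.8 189. ] shelf [ -3.5 101.4]
```

```bash
ls pics | tail -5; python3 - <<'E'
import cv2
cv2.imwrite('pics/d.png',cv2.resize(cv2.imread('pics/wrist_s11.png'),None,fx=1.5,fy=1.5))
E
```

```text
side_s13.png
w10.png
wrist0.png
wrist1.png
wrist_s11.png
```

View pics/d.png

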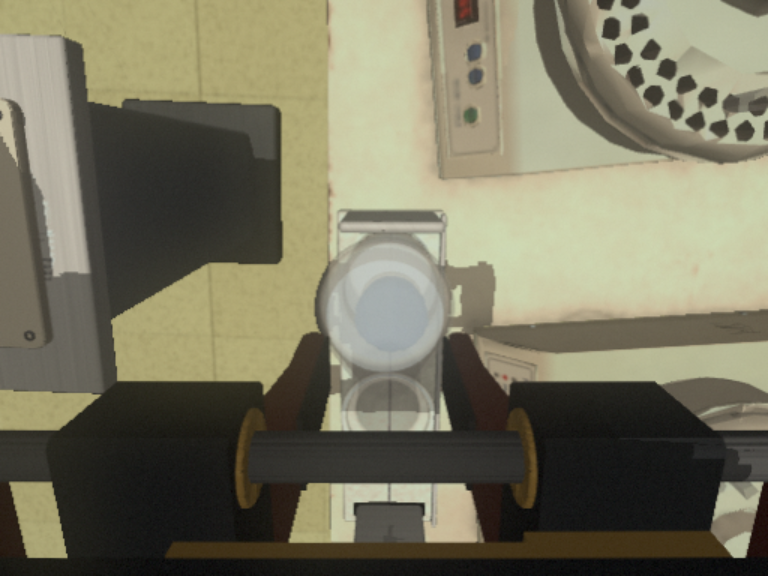

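```bash
python3 - <<'E'
from sh import *
p,T=get('wrist')
K=np.array([[p['fx'],0,p['cx']],[0,p['fy'],p['cy']],[0,0,1]])
def proj(w):
    c=np.linalg.inv(T)@np.append(w,1);c=c[:3]*[1,-1,-1]
    return cv2.projectPoints(c[None],np.zeros(3),np.zeros(3),K,np.array(p['dist_coeffs'],float))[0].ravel()
for n,w in dict(botfoot=(417,-9,45),cap=(417,-9,173),endplate=(418,28,113),flaskfoot=(418,3,200),flasktop=(418,3,312)).items(): print(n,proj(w),proj(w)*1.5)
for uv in [(258,267),(258,240),(258,290)]: print(uv,onz(p,T,uv,45),onz(p,T,uv,157))
P,c=cloud(p,T)
m=(abs(P[:,0]-422)<20)
for y in range(-240,50,12):
    b=P[m&(abs(P[:,1]-y)<6)&(P[:,2]<230)]
    print(y,len(b),np.percentile(b[:,2],[5,50,95]) if len(b) else '')
E
```

```text
botfoot [255.8 175.4] [383.7 263.1]
cap [255.2 207. ] [382.8 310.5]
endplate [258.  152.7] [387.1 229.1]
flaskfoot [257.  202.5] [385.5 303.7]
flasktop [256.9 280.2] [385.3 420.3]
(258, 267) [ 424.7 -131.1   45. ] [422.  -72.3 157. ]
(258, 240) [423.1 -93.1  45. ] [420.9 -45.3 157. ]
(258, 290) [ 426.1 -164.9   45. ] [423.  -96.4 157. ]
-240 25 [44.5 71.  92.4]
-228 1019 [45.4 68.2 94.9]
-216 160 [44.5 45.8 46.9]
-204 0 
-192 0 
-180 0 
-168 0 
-156 0 
-144 0 
-132 0 
-120 0 
-108 0 
-96 0 
-84 0 
-72 0 
-60 0 
-48 0 
-36 0 
-24 0 
-12 0 
0 0 
12 32 [47.4 70.1 94.4]
24 476 [ 79.9 114.  229. ]
36 1428 [ -0.2 114.2 227.3]
48 282 [-0.9  0.4  1.8]
```

The wrist picture shows the held flask (foot at ~385,300 and rim at ~387,400 in the enlarged view) covering the bottle, and the bookend at ~(390,520). I'll move on over the slot so the bottle shows.

Emit:
play_rows(dp=[[1,-28,0],[1,-28,0],[1,-24,0],[0,0,0],[0,0,0],[0,0,0]], yaw=[0,0,0,0,0,0])

```text
t: 9.97
ee_pos: [421.4, -77.5, 269.6]
orientation: [-2.177, -2.264, -0.0]
ft_force: [0.1, -0.6, -1.1]
width: 40.1
grasp_force: 29.3
```

```bash
python3 sh.py wrist,scene bottle flask:200 bookend_face bookend_knob:117; cp pics/$(ls -t pics|grep wrist_s|head -1) pics/e.png
```

```text
9.9667 [421.4 -77.5 269.6] [-2.2 -2.3 -0. ] 40.14320391597749
wrist 15 2212 ((423.8154602050781, -102.84225463867188), (82.27381134033203, 271.708251953125), 2.2286415100097656)
cap 2082 2062 ((421.23565673828125, -12.815150260925293), 20.320009231567383) 173.20379304129452
bottle 0.98 [259.9 110.7] [421.4 -12.4  45. ] shelf [ 2.8 96.6]
flask 0.84 [254.2 203.8] [418.7 -77.7 200. ] shelf [-2.5 31.4]
bookend_knob 0.47 [257.8 316.7] [ 427.9 -233.8  117. ] shelf [   0.3 -124.9]
bookend_knob 0.47 [256.1 201.4] [ 420.7 -100.2  117. ] shelf [-1.4  8.9]
scene 16 881 ((421.7044982910156, -97.69189453125), (322.20849609375, 108.2388916015625), 86.5930404663086)
cap 140 88 ((417.31866455078125, -11.340773582458496), 19.826675415039062) 174.18820680762374
bottle 0.94 [307.1 198. ] [416. -18.  45.] shelf [-2.8 91.2]
flask 0.67 [319.2 148.1] [418.9 -68.3 200. ] shelf [-1.9 40.8]
bookend_face 0.55 [335.4 161. ] [ 420.9 -210.1   45. ] shelf [  -5.6 -101. ]
bookend_knob 0.75 [339.5 135.4] [ 435.3 -249.   117. ] shelf [   7.2 -140.4]
bookend_knob 0.54 [186.  275.2] [500.1 425.7 117. ] shelf [ 99.  531.2]
```

View pics/e.png

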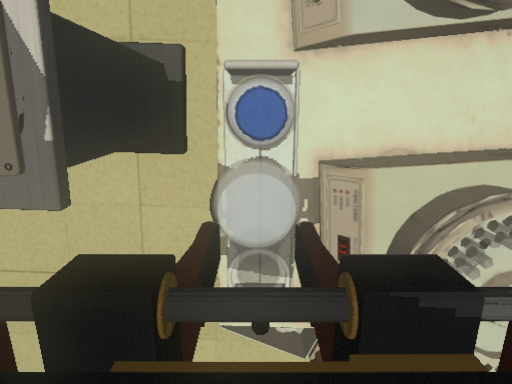

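Bottle cap is at px (261,112), i.e. about (421,-13); the held flask foot is at (257,204), the bookend knob at (260,325), and the row is straight. Lowering the flask into its slot.

Emit:
play_rows(dp=[[1.5,-6.5,0],[0,0,-38],[0,0,-38],[0,0,-36],[0,0,-24],[0,0,-12],[0,0,-3],[0,0,0]], yaw=[0,0,0,0,0,0,0,0])

```text
t: 11.13
ee_pos: [422.8, -84.5, 118.0]
orientation: [-2.176, -2.264, 0.002]
ft_force: [0.2, 1.1, -0.6]
width: 39.7
grasp_force: 29.3
```

```bash
python3 sh.py wrist flask bottle
```

```text
11.1333 [422.8 -84.5 118. ] [-2.2 -2.3  0. ] 39.66224142399533
wrist 17 7113 ((423.62457275390625, -98.39141845703125), (82.72742462158203, 263.95489501953125), 2.1820831298828125)
cap 12663 12388 ((421.3227233886719, -12.851454734802246), 20.687837600708008) 173.18800165461252
flask 0.59 [253.7 200.5] [419.5 -83.2  45. ] shelf [-1.9 25.9]
bottle 0.74 [258.9 105.1] [420.5 -13.7  45. ] shelf [ 1.9 95.3]
```

Emit:
play_rows(dp=[[0.5,0,-2],[0,0,-1],[0,0,0]], yaw=[0,0,0])

```text
t: 11.53
ee_pos: [423.9, -84.3, 116.2]
orientation: [2.176, 2.265, 0.001]
ft_force: [-0.7, 0.5, -1.0]
width: 40.0
grasp_force: 29.3
```

Emit:
play_rows(dp=[[0,0,0],[0,0,0],[0,0,0],[0,0,0],[0,0,0],[0,0,0],[0,0,0],[0,0,0]], yaw=[0,0,0,0,0,0,0,0], gripper=0)

```text
t: 12.2
ee_pos: [423.6, -84.3, 115.7]
orientation: [-2.177, -2.265, 0.0]
ft_force: [0.0, -0.2, -0.0]
width: 86.6
grasp_force: 0.0
```

Emit:
play_rows(dp=[[0,0,15],[0,0,35],[0,0,40],[0,0,40],[0,0,30]], yaw=[0,0,0,0,0])

```text
t: 12.62
ee_pos: [424.0, -84.3, 278.8]
orientation: [2.175, 2.264, 0.002]
ft_force: [1.8, 0.3, -0.1]
width: 87.8
grasp_force: 0.0
```

```bash
python3 sh.py wrist,scene flask bottle bookend_knob:117 bookend_face
```

```text
12.6167 [424.  -84.3 278.8] [2.2 2.3 0. ] 87.75041160544514
wrist 18 7242 ((424.05047607421875, -108.54960632324219), (82.36764526367188, 285.9779968261719), 2.270740509033203)
cap 1979 1954 ((421.256103515625, -12.829334259033203), 20.37632179260254) 173.22165740346048
flask 0.89 [251.5 162.9] [417.  -82.1  45. ] shelf [-4.4 27.1]
bottle 0.72 [256.9 102.9] [420.8 -10.8  45. ] shelf [ 2.2 98.2]
bookend_knob 0.72 [256.9 273.7] [ 428.  -192.9  117. ] shelf [  2.2 -84. ]
bookend_face 0.8 [256.9 274.8] [ 429.8 -234.2   45. ] shelf [   2.3 -125.3]
scene 19 681 ((421.531005859375, -109.07490539550781), (86.26941680908203, 294.6627197265625), 2.1978135108947754)
cap 138 83 ((419.2314453125, -11.04830265045166), 19.062070846557617) 174.41493053615028
flask 0.65 [313.8 184.1] [427.8 -79.9  45. ] shelf [ 6.4 28.9]
bottle 0.88 [304.8 200.6] [416.4  -5.1  45. ] shelf [ -1.9 104.1]
bookend_knob 0.79 [340.4 137.1] [ 429.1 -243.   117. ] shelf [   1.2 -134.2]
bookend_face 0.84 [338.6 158.5] [ 417.8 -226.7   45. ] shelf [  -9.4 -117.4]
bookend_face 0.23 [145.  308.9] [558.3 527.4  45. ] shelf [161.2 630.4]
```

Emit:
play_rows(dp=[[1.5,39,0],[1.5,39,0],[1.5,39,0],[1.5,39,0],[1.5,39,0],[1.5,39,0],[1.5,39,0],[1.5,39,0]], yaw=[0,0,0,0,0,0,0,0])

```text
t: 13.78
ee_pos: [434.9, 229.7, 274.9]
orientation: [-2.176, -2.265, 0.002]
ft_force: [0.9, -0.4, -0.3]
width: 87.4
grasp_force: 0.0
```

Emit:
play_rows(dp=[[1.5,39,0],[1.5,39,0],[1.5,39,-10],[1.5,39,-10],[0,5,-35],[0,0,-35],[0,0,0],[0,0,0]], yaw=[0,0,0,0,0,0,0,0])

```text
t: 14.45
ee_pos: [440.2, 387.7, 183.5]
orientation: [-2.176, -2.265, 0.009]
ft_force: [0.4, 0.0, 0.2]
width: 87.7
grasp_force: 0.0
```

```bash
rm -f rays.json; python3 two.py beaker vial foil_ball stopper; python3 - <<'E'
from h import *
p,T=get('scene');save(p,'s_fl.png')
a=p['pixels'][100:260,230:390]
p2,_=get('side');b=p2['pixels'][110:270,230:390]
cv2.imwrite('pics/f.png',cv2.resize(np.hstack([a,b])[:,:,::-1],None,fx=2.4,fy=2.4))
E
```

```text
[441.5 388.5 185.7] 87.6474302180984 [ 0.5 -0.   0.2] 0.0
beaker 0.68 [261.2 173.9] [443.3 386.3   0. ]
   box 0.62 [263.9 185.8  62.5  62.8]
vial 0.97 [362.  188.3] [554.1 374.9   0. ]
vial 0.74 [381.8 142.3] [568.8 425.6   0. ]
vial 0.71 [252.1 103.8] [430.8 459.1   0. ]
   box 0.75 [371.8 197.8  41.8  38.5]
   box 0.7 [250.1  98.3  26.6  24. ]
foil_ball 0.79 [316.4  95. ] [495.7 470.4   0. ]
foil_ball 0.43 [409.6  56.3] [584.6 510.9   0. ]
   box 0.84 [320.   91.4  44.6  42.4]
stopper 0.69 [208.2 236.2] [386.1 311.4   0. ]
   box 0.62 [207.9 242.2  34.7  41.8]
```

View pics/f.png

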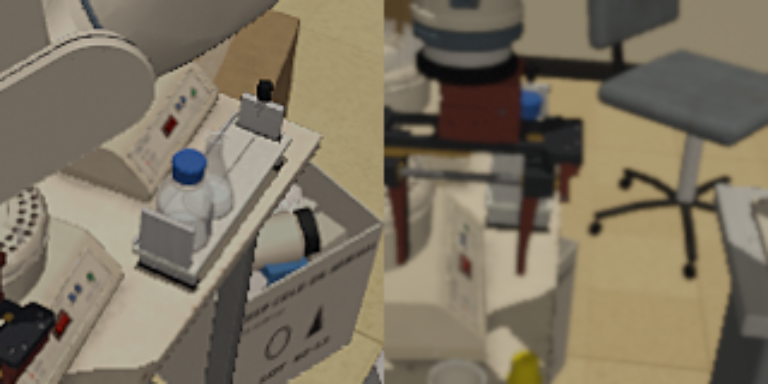

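The scene view shows the flask standing upright beside the bottle at ~(215,185) of the crop, on the line. Now down onto the beaker.

Emit:
play_rows(dp=[[2,-1,-30],[0,0,-35],[0,0,-35],[0,0,-35],[0,0,-23],[0,0,0]], yaw=[0,0,0,0,0,0])

```text
t: 15.5
ee_pos: [440.8, 385.4, 23.2]
orientation: [-2.176, -2.265, 0.013]
ft_force: [-0.9, -1.7, 0.4]
width: 87.8
grasp_force: 0.0
```

Emit:
play_rows(dp=[[0,0,0],[0,0,0],[0,0,0],[0,0,0],[0,0,0],[0,0,0],[0,0,0],[0,0,0]], yaw=[0,0,0,0,0,0,0,0], gripper=1)

```text
t: 16.17
ee_pos: [444.1, 388.2, 28.8]
orientation: [2.177, 2.265, 0.003]
ft_force: [-1.0, -1.8, 6.7]
width: 50.9
grasp_force: 30.0
```

Emit:
play_rows(dp=[[0,0,8],[0,0,20],[0,0,32],[0,0,38],[0,-10,38],[-1,-25,32],[-1,-30,27],[-1,-36,17]], yaw=[0,0,0,0,0,0,0,0])

```text
t: 16.83
ee_pos: [441.3, 287.1, 243.3]
orientation: [2.174, 2.266, 0.007]
ft_force: [0.8, -0.5, -0.2]
width: 50.7
grasp_force: 30.0
```

Emit:
play_rows(dp=[[-2,-39,0],[-2,-39,0],[-2,-39,0],[-2,-39,0],[-2,-39,0],[-2,-39,0],[-2,-39,0],[-2,-39,0]], yaw=[0,0,0,0,0,0,0,0])

```text
t: 17.5
ee_pos: [423.9, -27.0, 240.3]
orientation: [2.176, 2.265, 0.001]
ft_force: [-0.5, 0.0, 0.1]
width: 50.8
grasp_force: 30.0
```

Emit:
play_rows(dp=[[0,-38,0],[0,-38,0],[0,-38,0],[0,-5,0],[0,0,0],[0,0,0]], yaw=[0,0,0,0,0,0])

```text
t: 18.0
ee_pos: [424.2, -144.0, 239.8]
orientation: [-2.178, -2.263, -0.0]
ft_force: [-0.1, 0.5, 0.3]
width: 50.6
grasp_force: 30.0
```

```bash
python3 sh.py wrist beaker:210 flask bottle bookend_knob:117 bookend_face; cp pics/$(ls -t pics|grep wrist_s|head -1) pics/g.png
```

```text
18.0 [ 424.2 -144.   239.8] [-2.2 -2.3 -0. ] 50.56006025248175
wrist 23 6247 ((422.9258117675781, -81.36212921142578), (82.36866760253906, 217.6116943359375), 2.268306255340576)
cap 2189 2129 ((421.2251281738281, -14.324146270751953), 20.00828742980957) 173.23822766208983
flask 0.59 [257.  113.6] [421.  -81.6  45. ] shelf [-0.4 27.4]
bottle 0.92 [260.1  40.2] [421.4  -9.3  45. ] shelf [ 2.9 99.6]
```

View pics/g.png

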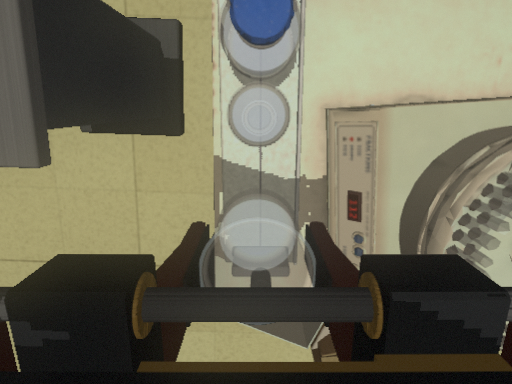

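The wrist view shows bottle (262,20), flask (259,115) and held beaker (258,232) in line over the grey line. Lowering.

Emit:
play_rows(dp=[[0.5,0,-35],[0,0,-38],[0,0,-38],[0,0,-30],[0,0,-16],[0,0,-6],[0,0,-2],[0,0,0]], yaw=[0,0,0,0,0,0,0,0])

```text
t: 18.97
ee_pos: [424.9, -143.7, 74.8]
orientation: [-2.175, -2.265, 0.001]
ft_force: [0.1, -0.2, -0.7]
width: 50.6
grasp_force: 30.0
```

```bash
python3 sh.py wrist beaker flask bookend_face
```

```text
18.9667 [ 424.9 -143.7   74.8] [-2.2 -2.3  0. ] 50.5839249589762
wrist 24 14674 ((424.71759033203125, -134.39321899414062), (82.66692352294922, 230.77902221679688), 2.1889805793762207)
beaker 0.69 [258.7 228. ] [ 425.6 -147.7   45. ] shelf [  1.5 -38.8]
flask 0.96 [258.2 119.2] [422.4 -81.   45. ] shelf [ 1. 28.]
bookend_face 0.89 [261.3 344.6] [ 431.1 -234.3   45. ] shelf [   3.5 -125.5]
```

Emit:
play_rows(dp=[[0,2.5,0],[0,0,-1.5],[0,0,0]], yaw=[0,0,0])

```text
t: 19.42
ee_pos: [425.6, -141.8, 73.8]
orientation: [2.176, 2.265, 0.001]
ft_force: [-0.2, -0.0, 5.4]
width: 50.6
grasp_force: 30.0
```

Emit:
play_rows(dp=[[0,0,0],[0,0,0],[0,0,0],[0,0,0],[0,0,0],[0,0,0],[0,0,0]], yaw=[0,0,0,0,0,0,0], gripper=0)

```text
t: 20.0
ee_pos: [425.0, -141.8, 73.2]
orientation: [-2.177, -2.265, 0.0]
ft_force: [0.3, 0.5, 0.2]
width: 88.0
grasp_force: 0.0
```

Emit:
play_rows(dp=[[0,0,15],[0,0,30],[0,0,40],[0,0,40],[0,0,40],[0,0,30],[0,0,0]], yaw=[0,0,0,0,0,0,0])

```text
t: 20.58
ee_pos: [428.3, -142.9, 274.3]
orientation: [2.17, 2.258, 0.007]
ft_force: [0.3, -0.7, 0.3]
width: 88.3
grasp_force: 0.0
```

```bash
python3 sh.py wrist,scene beaker flask bottle bookend_face bookend_knob:117; python3 - <<'E'
import cv2,glob,os
f=max(glob.glob('pics/wrist_s*'),key=os.path.getmtime);g=max(glob.glob('pics/scene_s*'),key=os.path.getmtime)
import numpy as np
a=cv2.imread(f)[0:384,130:400];b=cv2.resize(cv2.imread(g)[110:238,260:360],(300,384))
cv2.imwrite('pics/i.png',np.hstack([a,b]))
E
```

```text
20.5833 [ 428.3 -142.9  274.3] [2.2 2.3 0. ] 88.25453266860612
wrist 25 6537 ((424.05535888671875, -110.66766357421875), (82.37802124023438, 287.5880126953125), 2.298460006713867)
cap 2317 2260 ((421.36090087890625, -13.258099555969238), 20.374496459960938) 173.3016998194256
beaker 0.64 [249.4 168.1] [ 420.9 -147.1   45. ] shelf [ -3.2 -38. ]
flask 0.95 [251.  114.1] [420.5 -83.   45. ] shelf [-0.9 26. ]
bottle 0.6 [254.4  49.9] [421.8 -13.3  45. ] shelf [ 3.2 95.7]
bottle 0.53 [252.9 234.6] [ 428.4 -233.9   45. ] shelf [   0.9 -125. ]
bookend_face 0.86 [254.8 233.9] [ 430.8 -232.8   45. ] shelf [   3.3 -124. ]
bookend_knob 0.88 [254.  261.4] [ 429.8 -235.1  117. ] shelf [   2.2 -126.3]
scene 26 460 ((421.9825134277344, -109.91883850097656), (86.0635757446289, 293.146240234375), 2.360769748687744)
cap 139 69 ((419.289794921875, -10.36948299407959), 20.751874923706055) 174.7964938836346
beaker 0.61 [325.9 172.5] [ 421.2 -145.7   45. ] shelf [ -2.8 -36.6]
flask 0.63 [312.9 185.3] [427.5 -73.8  45. ] shelf [ 6.4 34.9]
bottle 0.95 [306.5 201.2] [411.1  -5.8  45. ] shelf [ -7.2 103.6]
bookend_face 0.67 [317.6 185.8] [414.7 -79.9  45. ] shelf [-6.7 29.4]
bookend_face 0.56 [336.3 159.9] [ 420.9 -216.5   45. ] shelf [  -5.9 -107.3]
bookend_knob 0.84 [342.  136.5] [ 426.3 -248.6  117. ] shelf [  -1.8 -139.6]
```

View pics/i.png

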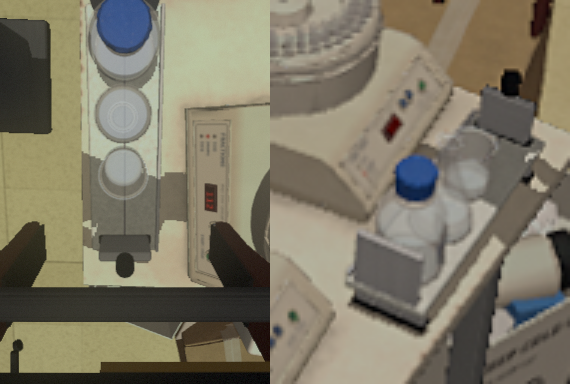

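Bottle, flask and beaker stand upright in line (left crop: 124,40 / 123,114 / 124,170), with the bookend at (124,245). Now the vial, with yaw +23° to keep clear of the carousel.

Emit:
play_rows(dp=[[0,40,0],[0,40,0],[0,40,0],[0,40,0],[0,40,0],[0,40,0],[0,40,0],[0,40,0]], yaw=[0,0,0,0,0,0,0,0])

```text
t: 21.85
ee_pos: [424.6, 180.3, 268.3]
orientation: [2.176, 2.265, 0.0]
ft_force: [0.7, -0.3, -0.3]
width: 87.9
grasp_force: 0.0
```

Emit:
play_rows(dp=[[2,40,0],[4,40,0],[4,40,0],[10,40,0],[25,31,0],[30,10,-10],[32,0,-20],[26,0,-30]], yaw=[0,0,0,5,5,5,5,3], gripper=0.3)

```text
t: 22.52
ee_pos: [561.1, 381.6, 209.7]
orientation: [1.671, 2.657, 0.008]
ft_force: [0.9, 0.0, 0.4]
width: 61.6
grasp_force: 0.0
```

Emit:
play_rows(dp=[[0,0,-30],[0,0,0],[0,0,0],[0,0,0]], yaw=[0,0,0,0])

```text
t: 22.85
ee_pos: [558.1, 379.6, 179.4]
orientation: [1.681, 2.654, 0.001]
ft_force: [0.5, -0.4, -0.6]
width: 61.2
grasp_force: 0.0
```

```bash
python3 two.py vial; python3 - <<'E'
from cloud import *
np.set_printoptions(precision=1,suppress=True)
p,T=get('wrist');P,c=cloud(p,T)
for z0,z1 in((40,60),(60,95),(140,165)):
    m=(P[:,2]>z0)&(P[:,2]<z1)&(P[:,0]>440)&(P[:,0]<700)&(P[:,1]>200)&(P[:,1]<450);q=P[m]
    if z0==40:
        q=q[np.hypot(q[:,0]-552,q[:,1]-374)<30]
        if len(q)>3: print('vial top',len(q),q[:,2].mean(),cv2.minEnclosingCircle(q[:,:2].astype(np.float32)))
    else: print(z0,len(q),np.percentile(q,[50,99],axis=0) if len(q) else '')
E
```

```text
[558.4 379.9 180.4] 61.532524743743345 [-0.3  0.4  0.4] 0.0
vial 0.91 [287.  137.1] [569.1 428.2   0. ]
vial 0.69 [170.6  40. ] [425.6 463.3   0. ]
vial 0.59 [253.7 175.9] [555.4 376.2   0. ]
   box 0.97 [165.2  32.4  38.2  34.8]
   box 0.76 [251.7 186.5  29.   38. ]
   TRI [541.7 413.9  87.8]
vial top 355 50.64020243626265 ((555.5009155273438, 371.4512634277344), 9.675488471984863)
60 5434 [[572.7 297.3  72.8]
 [692.2 322.6  93.5]]
140 2618 [[572.  279.7 147.9]
 [623.6 290.9 154.8]]
```

Emit:
play_rows(dp=[[-3,-6.5,-20],[0,0,-35],[0,0,-35],[0,0,-35],[0,0,-25],[0,0,-10],[0,0,0]], yaw=[0,0,0,0,0,0,0])

```text
t: 23.63
ee_pos: [553.8, 372.2, 16.7]
orientation: [-1.68, -2.653, 0.005]
ft_force: [-0.7, -0.9, 0.0]
width: 61.6
grasp_force: 0.0
```

```bash
python3 two.py vial; python3 - <<'E'
from cloud import *
np.set_printoptions(precision=1,suppress=True)
p,T=get('wrist');P,c=cloud(p,T)
q=P[(P[:,2]>46)&(P[:,2]<56)&(np.hypot(P[:,0]-555,P[:,1]-373)<18)]
print('vial top',len(q),q[:,2].mean(),cv2.minEnclosingCircle(q[:,:2].astype(np.float32)))
E
```

```text
[555.1 372.9  18.5] 61.1607367014293 [-0.3 -0.5  0.3] 0.0
vial 0.82 [261.  228.4] [555.1 373.9   0. ]
vial 0.58 [323.3 158.5] [568.5 425.8   0. ]
   box 0.64 [341.3 173.5  68.4  67.6]
   box 0.6 [261.9 250.4  51.7  78.4]
   TRI [537.3 433.5 168.4]
vial top 1342 50.85286779021465 ((555.521484375, 371.61651611328125), 9.783645629882812)
```

Centred; close and lift.

Emit:
play_rows(dp=[[0,0,0],[0,0,0],[0,0,0],[0,0,0],[0,0,0],[0,0,0],[0,0,0],[0,0,0]], yaw=[0,0,0,0,0,0,0,0], gripper=1)

```text
t: 24.5
ee_pos: [555.0, 372.7, 18.2]
orientation: [-1.681, -2.654, 0.0]
ft_force: [0.1, 0.5, -0.0]
width: 20.3
grasp_force: 30.0
```

Emit:
play_rows(dp=[[0,0,8],[0,0,20],[0,0,32],[0,0,38],[-10,0,38],[-18,0,30],[-25,0,25],[-25,0,20]], yaw=[0,0,0,0,0,0,-3,-5])

```text
t: 25.17
ee_pos: [477.0, 372.9, 232.2]
orientation: [1.866, 2.527, 0.005]
ft_force: [-0.7, 0.3, -0.0]
width: 20.2
grasp_force: 30.0
```

Emit:
play_rows(dp=[[-9,-38,0],[-9,-38,0],[-9,-38,0],[-9,-38,0],[-9,-38,0],[-5,-40,0],[0,-40,0],[0,-40,0]], yaw=[-5,-5,-5,0,0,0,0,0])

```text
t: 25.83
ee_pos: [426.3, 61.2, 229.9]
orientation: [2.175, 2.266, 0.001]
ft_force: [1.6, 0.0, -1.1]
width: 20.3
grasp_force: 30.0
```

Emit:
play_rows(dp=[[0,-40,0],[0,-40,0],[0,-40,0],[0,-40,0],[0,-40,0],[0,-40,0],[0,0,0],[0,0,0]], yaw=[0,0,0,0,0,0,0,0])

```text
t: 26.5
ee_pos: [426.8, -179.1, 229.6]
orientation: [2.181, 2.26, 0.0]
ft_force: [0.2, -0.2, -0.4]
width: 20.4
grasp_force: 30.0
```

```bash
python3 sh.py wrist vial:210 beaker flask bottle bookend_face; cp pics/$(ls -t pics|grep wrist_s|head -1) pics/v.png
```

```text
26.5 [ 426.8 -179.1  229.6] [2.2 2.3 0. ] 20.40151345239681
wrist 31 8295 ((424.49530029296875, -122.81137084960938), (82.2893295288086, 224.14263916015625), 2.2560951709747314)
vial 0.56 [254.6 226.7] [ 424.8 -178.4  210. ] shelf [ -0.5 -69.4]
beaker 0.9 [257.8 140.8] [ 425.8 -144.5   45. ] shelf [  1.9 -35.6]
flask 0.87 [259.2  80.2] [425.  -83.7  45. ] shelf [ 3.5 25.2]
bottle 0.76 [260.1   3.1] [423.2 -13.6  45. ] shelf [ 4.6 95.3]
```

View pics/v.png

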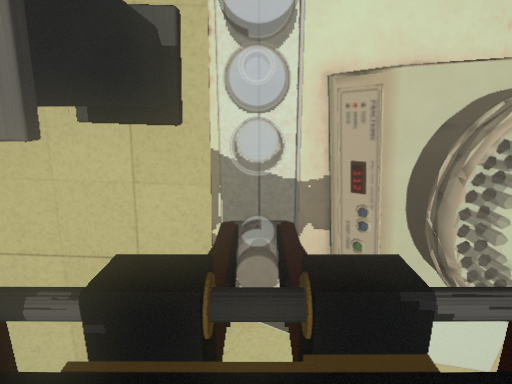

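Flask (258,76), beaker (258,143) and held vial (257,230) line up; vial goes down at y ≈ -184.

Emit:
play_rows(dp=[[0,-5,0],[0,0,-38],[0,0,-38],[0,0,-38],[0,0,-30],[0,0,-14],[0,0,-6],[0,0,0]], yaw=[0,0,0,0,0,0,0,0])

```text
t: 27.47
ee_pos: [426.6, -181.7, 64.2]
orientation: [-2.174, -2.265, 0.001]
ft_force: [0.8, -0.5, -0.6]
width: 20.6
grasp_force: 30.0
```

```bash
python3 sh.py wrist vial beaker flask bookend_face bookend_knob:117
```

```text
27.4667 [ 426.6 -181.7   64.2] [-2.2 -2.3  0. ] 20.560026445470793
wrist 32 9976 ((424.9176330566406, -140.0635223388672), (82.59191131591797, 160.3018798828125), 2.3105664253234863)
beaker 0.72 [259.3 160.7] [ 425.6 -141.3   45. ] shelf [  1.8 -32.4]
flask 0.95 [257.2  47.5] [422.  -82.4  45. ] shelf [ 0.5 26.6]
```

Emit:
play_rows(dp=[[0,-1,-1],[0,0,0],[0,0,0]], yaw=[0,0,0])

```text
t: 28.02
ee_pos: [427.2, -183.4, 64.5]
orientation: [2.176, 2.265, 0.0]
ft_force: [0.1, 0.2, 0.4]
width: 20.6
grasp_force: 30.0
```

Emit:
play_rows(dp=[[0,0,0],[0,0,0],[0,0,0],[0,0,0],[0,0,0],[0,0,0]], yaw=[0,0,0,0,0,0], gripper=0.35)

```text
t: 28.52
ee_pos: [427.1, -183.2, 64.2]
orientation: [-2.177, -2.265, 0.0]
ft_force: [-0.5, 0.1, 0.7]
width: 55.8
grasp_force: 0.0
```

Emit:
play_rows(dp=[[0,0,12],[0,0,25],[0,0,35],[0,0,40],[0,0,40],[0,0,30],[0,0,0],[0,0,0]], yaw=[0,0,0,0,0,0,0,0])

```text
t: 29.18
ee_pos: [428.0, -183.7, 247.9]
orientation: [2.174, 2.262, 0.002]
ft_force: [0.4, -0.0, 0.1]
width: 57.2
grasp_force: 0.0
```

```bash
cat > fin.py <<'E'
from sh import *
p,T=get('wrist');save(p,'fin%d.png'%p['shot']);P,c=cloud(p,T);ob=ctrl.get_obs();print(ob['t'],ob['ee_pos'])
def cl(n,x,y,r,z0,z1):
    q=P[(P[:,2]>z0)&(P[:,2]<z1)&(np.hypot(P[:,0]-x,P[:,1]-y)<r)]
    if len(q)>9: print(n,len(q),q[:,2].mean(),cv2.minEnclosingCircle(q[:,:2].astype(np.float32)),q[:,:2].min(0),q[:,:2].max(0))
cl('vial top',426,-180,16,90,101);cl('knob top',428,-240,40,122,138);cl('plate top',428,-240,55,95,106)
for t in ['vial','beaker','flask','bottle','bookend_face','bookend_knob:117']:
    t,_,z=t.partition(':')
    for l in models.landmark_of(p,t)[:2]:
        w=onz(p,T,l['location'],float(z or 45));print(t,round(l['conf'],2),np.array(l['location']),w,'shelf',inshelf(w,(423.5,-110),2.2))
E
python3 fin.py
```

```text
29.2333 [ 426.9 -183.2  246.2]
vial top 316 95.8161303682766 ((426.8266906738281, -179.0692138671875), 15.087160110473633) [ 418.  -193.9] [ 436.1 -164.3]
knob top 370 129.43203062691344 ((431.0194396972656, -237.30435180664062), 9.950315475463867) [ 421.5 -247.1] [ 440.5 -227.5]
plate top 636 98.97181542970964 ((429.4936828613281, -220.2408447265625), 36.151588439941406) [ 401.3 -243.4] [ 459.9 -185.2]
vial 0.74 [253.6 168.4] [ 424.2 -182.6   45. ] shelf [ -2.1 -72.6]
beaker 0.92 [256.2 134.3] [ 425.7 -144.2   45. ] shelf [  0.8 -34.3]
flask 0.84 [254.2  75.2] [421.1 -82.5  45. ] shelf [-1.4 27.6]
bottle 0.6 [257.2   3. ] [421.5 -13.7  45. ] shelf [ 1.7 96.3]
bookend_face 0.59 [257.  209.2] [ 430.1 -231.1   45. ] shelf [   1.9 -121.3]
bookend_face 0.4 [256.  237.4] [ 430.3 -266.8   45. ] shelf [   0.8 -156.9]
bookend_knob 0.77 [257.8 237. ] [ 430.8 -236.1  117. ] shelf [   2.5 -126.2]
```

Emit:
play_rows(dp=[[1.5,-27,0],[1.5,-27.5,0],[0,0,-35],[0,0,-38],[0,0,-34],[0,0,-20],[0,0,-10],[0,0,0]], yaw=[0,0,0,0,0,0,0,0])

```text
t: 30.2
ee_pos: [428.6, -236.9, 106.8]
orientation: [-2.173, -2.262, 0.002]
ft_force: [-0.2, 0.1, 0.2]
width: 56.9
grasp_force: 0.0
```

Emit:
play_rows(dp=[[0,0,0],[0,0,0],[0,0,0],[0,0,0],[0,0,0],[0,0,0],[0,0,0]], yaw=[0,0,0,0,0,0,0], gripper=1)

```text
t: 30.78
ee_pos: [430.9, -238.0, 109.9]
orientation: [2.175, 2.264, 0.001]
ft_force: [2.1, 0.2, 3.9]
width: 19.2
grasp_force: 30.0
```

```bash
python3 fin.py
```

```text
30.8333 [ 430.9 -238.   109.9]
vial top 991 96.10135629263003 ((426.9356384277344, -184.96310424804688), 9.655237197875977) [ 417.5 -194.5] [ 436.  -175.4]
knob top 2026 129.80756414772515 ((430.3370056152344, -231.1693115234375), 19.131744384765625) [ 411.6 -247.9] [ 448.6 -225.1]
plate top 1212 98.12503816441227 ((429.89544677734375, -220.2327117919922), 36.196990966796875) [ 400.6 -243.8] [ 460.3 -185. ]
vial 0.85 [250.8 125.4] [ 424. -181.   45.] shelf [ -2.3 -71. ]
beaker 0.67 [255.9  67. ] [ 426.  -143.3   45. ] shelf [  1.2 -33.4]
bookend_knob 0.74 [257.1 246.8] [ 430.5 -238.2  117. ] shelf [   2.  -128.3]
bookend_knob 0.45 [257.1 195.4] [ 429.3 -210.7  117. ] shelf [   2.  -100.8]
```

Emit:
play_rows(dp=[[-0.3,8,0],[-0.4,10,0],[-0.3,8,0],[-0.2,5,0],[-0.1,3,0],[0,0,0],[0,0,0]], yaw=[0,0,0,0,0,0,0])

```text
t: 31.72
ee_pos: [429.6, -203.6, 109.9]
orientation: [2.175, 2.264, 0.001]
ft_force: [1.1, 1.1, 7.4]
width: 19.6
grasp_force: 30.0
```

```bash
cat > gap.py <<'E'
from sh import *
p,T=get('wrist');save(p,'gap%d.png'%p['shot']);P,c=cloud(p,T);ob=ctrl.get_obs();print(ob['t'],ob['ee_pos'],ob['ft_force'])
q=P[(P[:,2]>93)&(P[:,2]<99)&(abs(P[:,0]-426)<11)&(P[:,1]>-200)&(P[:,1]<-165)]
print('vial top',len(q),cv2.minEnclosingCircle(q[:,:2].astype(np.float32)))
q=P[(P[:,2]>97)&(P[:,2]<104)&((abs(P[:,0]-408)<6)|(abs(P[:,0]-448)<6))&(P[:,1]>-245)&(P[:,1]<-170)]
print('plate top y',len(q),np.percentile(q[:,1],[50,95,99,100]) if len(q) else '')
E
python3 gap.py
```

```text
31.7667 [ 429.6 -203.6  109.9] [2.3 2.1 6.9]
vial top 1026 ((425.86090087890625, -189.12989807128906), 13.943760871887207)
plate top y 291 [-201.1 -197.1 -196.5 -196.1]
```

Emit:
play_rows(dp=[[0,1,0],[0,1,0],[0,0,0]], yaw=[0,0,0])

```text
t: 32.02
ee_pos: [429.5, -202.0, 109.9]
orientation: [2.175, 2.264, 0.001]
ft_force: [2.1, -0.7, 6.9]
width: 19.6
grasp_force: 30.0
```

```bash
sed -i 's/(P\[:,1\]>-200)/(P[:,1]>-192)/' gap.py; python3 gap.py; python3 - <<'E'
import cv2,glob,os
fs=sorted(glob.glob('pics/gap*'),key=os.path.getmtime)[-1]
cv2.imwrite('pics/j.png',cv2.resize(cv2.imread(fs)[20:270,170:350],None,fx=2.4,fy=2.4,interpolation=cv2.INTER_CUBIC))
E
```

```text
32.0667 [ 429.6 -202.   109.9] [1.9 0.2 7.1]
vial top 809 ((426.7414245605469, -184.8739776611328), 9.614941596984863)
plate top y 286 [-199.6 -195.5 -195.  -194.8]
```

View pics/j.png

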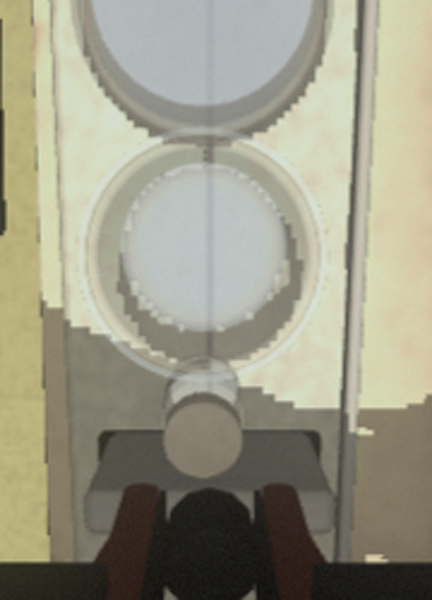

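The picture shows the vial cap (203,433) overlapping the plate's edge, the beaker just beyond it and the flask beyond that. The bookend is at contact or within 1 mm, so I'll nudge it slightly to confirm.

Emit:
play_rows(dp=[[0,1,0],[0,1,0],[0,0,0]], yaw=[0,0,0])

```text
t: 32.32
ee_pos: [429.5, -200.0, 109.9]
orientation: [2.175, 2.264, 0.0]
ft_force: [0.0, -1.0, 6.6]
width: 19.5
grasp_force: 30.0
```

```bash
python3 gap.py
```

```text
32.3667 [ 429.5 -200.   109.9] [0.7 0.2 5.9]
vial top 855 ((426.68408203125, -183.49322509765625), 9.751218795776367)
plate top y 288 [-197.8 -193.5 -193.  -192.8]
```

The vial moved 1.4 mm with the plate, so they are in contact. Releasing.

Emit:
play_rows(dp=[[0,0,0],[0,0,0],[0,0,0],[0,0,0],[0,0,0],[0,0,0]], yaw=[0,0,0,0,0,0], gripper=0.4)

```text
t: 32.87
ee_pos: [428.6, -199.6, 109.0]
orientation: [-2.176, -2.265, 0.0]
ft_force: [0.1, 0.5, -0.7]
width: 52.0
grasp_force: 0.0
```

Emit:
play_rows(dp=[[0,0,15],[0,0,30],[0,0,40],[0,0,40],[0,0,20],[0,0,0],[0,0,0]], yaw=[0,0,0,0,0,0,0])

```text
t: 33.45
ee_pos: [429.2, -200.0, 255.2]
orientation: [2.175, 2.263, 0.001]
ft_force: [-0.5, 0.9, -0.5]
width: 52.5
grasp_force: 0.0
```

```bash
python3 gap.py; python3 fin.py; python3 - <<'E'
import cv2,glob,os
from h import *
p,_=get('scene')
f=max(glob.glob('pics/fin*'),key=os.path.getmtime)
a=cv2.imread(f)[0:384,130:400];b=cv2.resize(p['pixels'][110:238,260:360][:,:,::-1],(300,384))
cv2.imwrite('pics/k.png',np.hstack([a,b]))
E
```

```text
33.5 [ 428.4 -199.5  253.8] [-0.2  0.5 -0.6]
vial top 280 ((426.8686828613281, -183.16622924804688), 9.466378211975098)
plate top y 277 [-199.1 -194.2 -193.5 -193.3]
33.55 [ 427.9 -199.4  253. ]
vial top 319 96.06200973800632 ((425.61151123046875, -179.9217987060547), 15.912590026855469) [ 418.  -194.9] [ 436.1 -164.2]
knob top 146 130.15459098622168 ((428.751708984375, -202.45494079589844), 9.245226860046387) [ 419.6 -208.9] [ 437.9 -200.1]
plate top 594 99.21562142670753 ((429.2671203613281, -199.86904907226562), 29.74761199951172) [ 399.6 -205.9] [ 458.9 -185.1]
vial 0.71 [257.7 151.1] [ 427.7 -179.    45. ] shelf [  1.5 -69.2]
vial 0.18 [256.6 122.2] [ 425.1 -146.9   45. ] shelf [  0.2 -36.9]
beaker 0.77 [256.4 121.5] [ 424.9 -146.1   45. ] shelf [ -0.  -36.2]
flask 0.96 [251.4  61.1] [417.  -83.4  45. ] shelf [-5.5 26.8]
bookend_face 0.63 [256.5 163.9] [ 426.9 -193.8   45. ] shelf [  0.2 -83.9]
bookend_knob 0.63 [255.8 181.7] [ 426.6 -198.3  117. ] shelf [ -0.3 -88.4]
```

View pics/k.png

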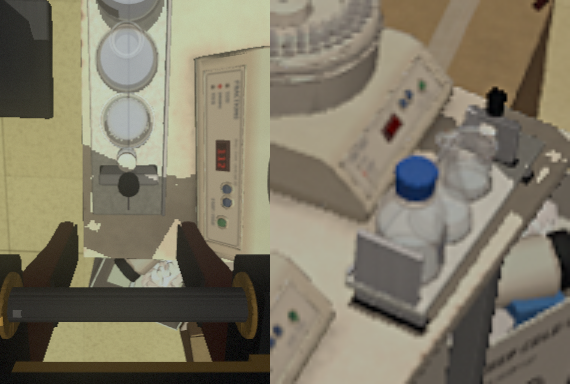

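The row stands upright on the line: flask (126,57), beaker (127,120), vial (127,160), and the bookend touching the vial at (128,172). Handing in.

```bash
python3 -c "
from workcell import ticket;print(ticket.close_job())"
```

```text
the job is handed in; nothing more can be done
None
```

The job is handed in, with no verdict shown: flask, beaker and vial stand upright beside the bottle, measured within the tolerances, the bookend rests against the vial, and I moved none of the bystanders.

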